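# Push the specimen shuttle through the L-shaped gate to the detector

### The job

Bring the specimen in front of the detector: with the outside of closed fingers, gently push the small steel shuttle along the long leg of the L-shaped slot in the aluminium transfer gate, round the corner, and along the short leg until it is fully home at the end by the detector head. Only push it: do not take it between the fingers or lift it, and leave the vial on the gate and the things lying around where they are. Finish with the robot clear of everything.

Things in the scene. Friction and masses are not known exactly. Their poses are not given: they have to be found in the camera images.
- transfer_gate: Fixed aluminium box 170 (x) x 200 (y) x 22 mm flat on the bench; origin centre of underside, z up. Cover 6 mm, with an L slot 22 mm wide. Shuttle axis in gate frame: long leg y = +30, from x = -45 to the corner (45, 30) mm; short leg from there along -y to (45, -45). Grey detector head past that end, x 24 to 66, y -66 to -95, 59 mm above bench. Screw heads in the plate's corners: 2.5 mm high.
- shuttle: Steel shuttle, 120-250 g; origin centre of underside, 6 mm above the bench; z is its axis. 36 mm foot held under the cover (4 mm play in height), 16 mm neck in the slot (3 mm play each side). Above: collar 24 mm wide, 23.5 to 37.5 mm over the bench (push here, low), then 15 mm disc on a stem, top at 52 mm. Polished: slides with under 1 N, stays where left. Starts 0 to 20 mm from the long leg's near end.
- gate_corner (a point): Point on the gate's top face (22 mm above the bench) over the corner of the slot, where the centre lines of the legs meet. Pushed along the long leg, the shuttle's axis stops against the outer wall 3 mm past it. Its axes are the gate's.
- gate_end (a point): Point on the gate's top face (22 mm above the bench) at the detector end of the short leg: where the shuttle's axis is when its neck touches the slot's end. Its axes are the gate's.
- tower_a: Black computer tower, fixed furniture that never moves, left of the work: 437 (its x) x 181 (its y) x 448 mm high; origin at the centre of its underside, its front towards the robot. Its front edge comes within about 0.6 m of the robot base, on the straight way from the start to the gate: swing past it with the arm drawn in.
- vial: Bystander: small upright vial with a black cap, 15 mm in diameter, 42 mm high, standing loose on the gate's top face inside the L, about 80 mm from either leg; origin at the centre of its underside. Leave it.
- sample_box: Bystander: grey-white sample box, 59 x 56 x 17 mm, on the bench; origin at the centre of its underside.
- plug: Bystander: white plug adapter, 50 x 50 x 38 mm, on the bench; origin at the centre of its underside.
- magnifier: Bystander: black loupe, 38 mm in diameter, 36 mm high, on the bench; origin at the centre of its underside.
- cell_block: Bystander: upright 9 V battery, 18 x 27 x 48 mm, on the bench; origin at the centre of its underside.

How it is judged:
By the outcome, as a careful person would: the job done as asked, in the order asked, and still so for the second after the job is handed in, with the robot touching nothing.
It also fails if it takes over 64 s, if anything falls off the work surface, if the arm or the gripper's body presses on something with over 40 N, if the wrist force passes 120 N, or if a joint passes its speed limit or range.

### The arm

A 7-joint arm with a two-finger parallel gripper is mounted at the origin on a cart in front of the work surface, level with it; the furniture and walls round the work are solid. World frame = base frame: x ahead of the robot, y to its left, z up, the work surface at z = 0. Lengths are in m, angles in rad, forces in N, time in s.
With the tool pointing down it reaches from about 0.425 to 0.925 m from the base axis. Payload 6.8 kg.
Tool frame: the origin (TCP) lies at the very end of the fingers, on their centre line; the grasp point (between the pads) lies env.grip_point_offset behind it (env.grip_point_offset is the distance from the TCP to the grasp point, in m); z points along the fingers, y is the line along which they close (so a half turn about z gives the same grasp; the last joint's range is limited). The gripper opens to 88 mm and grips with 3 to 60 N. Pads are 20 mm wide; open, the fingers measure 115 mm over their backs; the gripper's body (75 mm by 178 mm) begins 61 mm behind the grasp point.
Start: joints at [-1.326, 0.477, 0.022, 1.555, -0.011, 1.109, -0.083], TCP at [0.233, 0.633, 0.187] pointing down, gripper open.
Joint ranges: [-2.96, 2.96], [-0.34, 2.1], [-1.41, 1.46], [0.24, 2.44], [-1.37, 4.51], [0.17, 1.92], [-2.96, 2.96]. Speed limits (rad/s): [2.39, 2.39, 3.14, 3.14, 3.14, 3.14, 3.14].

### API

Orientations are given as a rotation vector (axis times angle).
In Python, from bench import env gives the robot as it stands. Calls block until the motion is done:
- env.move_ptp(position, orientation): joint-space move of the TCP to a pose.
- env.move_l(position, frame=None, velocity=0.15, force_limit=None): straight line of the TCP; frame=None keeps the orientation; velocity is the mean speed in m/s. With force_limit (N) it stops when the force on the tool has changed by that much, and returns True; else False.
- env.movej(angles): joint-space move.
- env.command_gripper(opening, squeeze=None): finger opening in m; squeeze is the grip in N (None keeps the last); returns when the fingers have stopped.
- env.sleep(seconds).
- env.ik(position, orientation): joint angles nearest the present ones, or None.
- env.state(): the state.
- env.snapshot(name): name is "scene" or "side" or "wrist"; returns the picture (384x512x3 uint8, blue, green, red); there is no depth.
- env.camera_info(name): a dict with "fx", "fy", "cx", "cy" (pixels), "rvec" (rotation vector, rad) and "tvec" (3), from world to camera coordinates, as OpenCV has them. Camera axes: x right, y down, z forward; pixel columns grow to the right and rows downward; lengths in m; the calibration is good to about 2 mm. The wrist camera is an equidistant fisheye: a pixel r from the principal point sees the ray r / f radians off the axis. A picture is of the moment at which its call begins: read the wrist's pose just before it. camera_info takes no time and is no camera call; for the wrist camera it gives the pose at the moment of the call.
A pose or a line that the arm cannot do raises env.Unreachable and nothing moves.
- env.sign_off(): hands the job in; it is judged then, once.
The state is a dict: "clock": time; "q": joint angles; "dq": joint speeds; "tau": joint torques, N m; "tool_pos": TCP position; "orientation": TCP orientation; "force": force on the tool from outside, world axes, zero at the start; "ft_torque": the same for the moment, N m; "opening": finger opening in m; "grasp_force": force on a finger pad.
Only numpy, scipy, OpenCV 4.12 (cv2) and the standard library are available. Lean on these libraries where they do the work, as an engineer would, in place of code of your own. Each camera call takes 0.05 s, during which the arm holds its last target. There are 200 camera calls.

## Working session

There is one attempt and no reset: what is moved stays moved. The work goes in short steps, each a Python script; the robot and the scene stay as the last script left them, time stands still between calls to the robot, and variables do not carry over. Pictures are saved under pics/ and viewed, at most 10 in all, crops included, and the job is handed in when it is done.

```bash
mkdir -p pics; ls
python3 - <<'E'
from bench import env
import cv2,numpy as np
a=env.snapshot("scene");b=env.snapshot("side")
cv2.imwrite("pics/scene.png",a);cv2.imwrite("pics/side.png",b)
for n in("scene","side"):print(env.camera_info(n))
s=env.state();print(s["clock"],s["q"],s["tool_pos"],s["orientation"],s["opening"],env.grip_point_offset)
E
```

```text
pics
{'fx': 364.5020306920424, 'fy': 364.5020306920424, 'cx': 254.92273092131128, 'cy': 188.97003436364872, 'rvec': array([ 1.10688826, -2.36419777,  1.00578973]), 'tvec': array([0.10104947, 0.50273488, 0.43496711])}
{'fx': 373.69568013541596, 'fy': 373.69568013541596, 'cx': 255.2513670165656, 'cy': 193.05371185481272, 'rvec': array([ 0.40419681, -2.72277444,  1.20823671]), 'tvec': array([0.47835907, 0.35215373, 0.71522549])}
0.1 [-1.32610767  0.47769813  0.02241684  1.5563054  -0.01151002  1.10931933
 -0.08310662] [0.23307658 0.63286043 0.18611331] [-5.51352114e-01 -3.09268780e+00  2.50505017e-03] 0.08781512132615539 0.0187
```

View pics/scene.png

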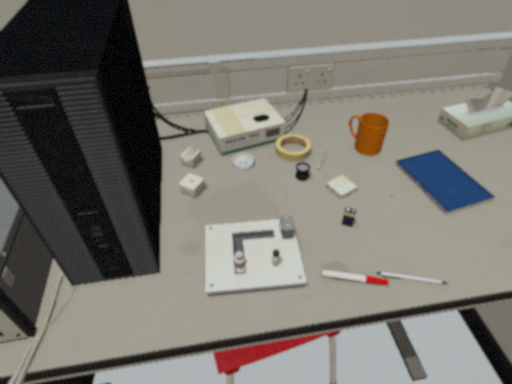

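View pics/side.png

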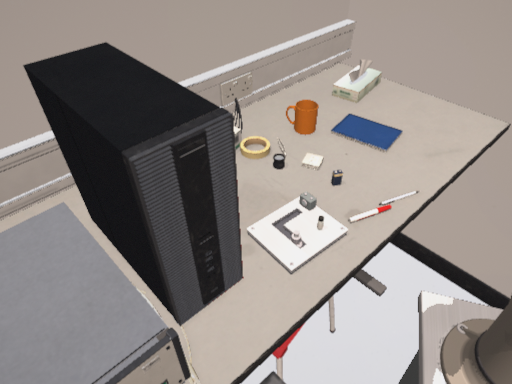

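The shuttle is near (239,262) in the scene view. The slot corner is near (238,236) and the detector near (288,226). Next I measure the gate plate by mask and rays.

```bash
cat > h.py <<'E'
import cv2,numpy as np
from bench import env
def ray(n,uv,ci=None):
    c=ci or env.camera_info(n);R=cv2.Rodrigues(np.array(c["rvec"]))[0];o=-R.T@c["tvec"]
    x=(uv[0]-c["cx"])/c["fx"];y=(uv[1]-c["cy"])/c["fy"]
    if n=="wrist":
        r=np.hypot(x,y);k=np.sin(r)/max(r,1e-9);d=np.array([x*k,y*k,np.cos(r)])
    else:d=np.array([x,y,1.])
    return o,R.T@d
def onz(n,uv,z,ci=None):
    o,d=ray(n,uv,ci);return o+d*(z-o[2])/d[2]
def proj(n,p,ci=None):
    c=ci or env.camera_info(n);R=cv2.Rodrigues(np.array(c["rvec"]))[0];q=R@np.array(p)+c["tvec"]
    if n=="wrist":
        th=np.arctan2(np.hypot(q[0],q[1]),q[2]);s=th/max(np.hypot(q[0],q[1]),1e-9);return np.array([c["cx"]+c["fx"]*q[0]*s,c["cy"]+c["fy"]*q[1]*s])
    return np.array([c["cx"]+c["fx"]*q[0]/q[2],c["cy"]+c["fy"]*q[1]/q[2]])
E
python3 - <<'E'
from h import *
a=cv2.imread("pics/scene.png");b=cv2.imread("pics/side.png")
for n,im,seed in(("scene",a,(220,275)),("side",b,(270,240))):
    g=im.min(2);print(n,im[seed[1],seed[0]])
    m=(g>g[seed[1],seed[0]]-25).astype(np.uint8)
    k,l=cv2.connectedComponents(m);m=(l==l[seed[1],seed[0]]).astype(np.uint8)
    c=max(cv2.findContours(m,0,2)[0],key=cv2.contourArea)
    h=cv2.convexHull(c);q=cv2.approxPolyDP(h,5,True)[:,0]
    print(cv2.contourArea(c))
    for p in q:print(p,onz(n,p,.022).round(4))
ca=cv2.resize(a[205:305,195:315],None,fx=5,fy=5,interpolation=2)
cb=cv2.resize(b[185:275,240:355],None,fx=5,fy=5,interpolation=2)
cv2.imwrite("pics/ca.png",ca);cv2.imwrite("pics/cb.png",cb)
for n in("scene","side"):print(ray(n,(0,0))[0])
E
```

```text
scene [200 206 202]
5669.0
[296 240] [ 0.4226 -0.3374  0.022 ]
[305 281] [ 0.336  -0.2782  0.022 ]
[205 290] [ 0.4486 -0.1118  0.022 ]
[206 226] [ 0.5856 -0.2068  0.022 ]
[278 220] [ 0.4922 -0.3466  0.022 ]
side [236 239 242]
3616.5
[299 197] [ 0.4827 -0.3638  0.022 ]
[347 229] [ 0.3365 -0.2782  0.022 ]
[291 269] [ 0.4472 -0.1125  0.022 ]
[247 228] [ 0.5879 -0.2076  0.022 ]
[0.08569019 0.05258948 0.66486185]
[0.35857388 0.42109733 0.74732119]
```

View pics/ca.png

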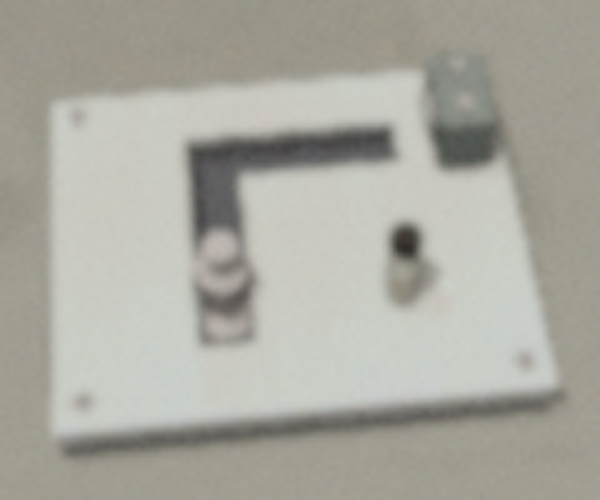

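View pics/cb.png

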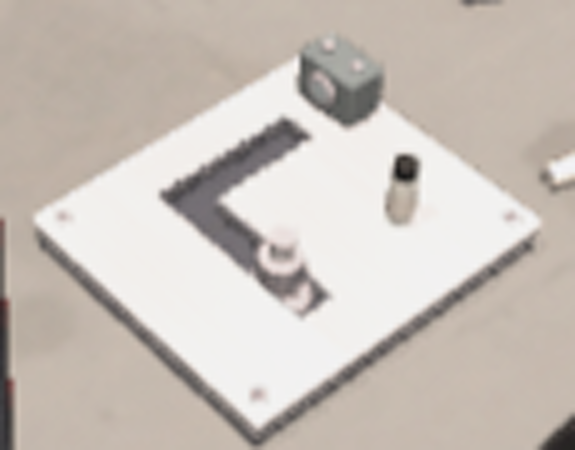

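Plate corners agree in both views: gate yaw is about -34°, and the centre is near (0.462,-0.243). The shuttle is in the near part of the long leg. Next I refine from slot points and locate the tower and the grey box beside it, which the swing must avoid.

Run:
```python
from h import *
G=[];W=[]
def add(n,uv,g,z=.022):
    w=onz(n,uv,z)[:2];G.append(g);W.append(w)
S=lambda u,v:(195+(u+.5)/5-.5,205+(v+.5)/5-.5)
D=lambda u,v:(240+(u+.5)/5-.5,185+(v+.5)/5-.5)
add("scene",S(190,143),(56,41));add("scene",S(240,173),(34,19))
add("side",D(163,195),(56,41));add("side",D(216,203),(34,19))
add("scene",S(52,103),(85,100));add("scene",S(60,440),(-85,100));add("scene",S(560,393),(-85,-100))
add("side",D(35,218),(85,100));add("side",D(258,432),(-85,100));add("side",D(541,222),(-85,-100))
G=np.array(G)/1e3;W=np.array(W)
g=G@[1,1j];w=W@[1,1j];r=np.sum((w-w.mean())*np.conj(g-g.mean()));a=np.angle(r);c=w.mean()-np.exp(1j*a)*g.mean()
print("gate",c,np.degrees(a));print(((w-c)*np.exp(-1j*a)-g).round(4))
f=lambda n,uv,z:(((onz(n,uv,z)[:2]@[1,1j])-c)*np.exp(-1j*a)).round(4)
print("end",f("scene",S(395,141),.022),f("side",D(300,127),.022),"near",f("scene",S(228,341),.022),f("side",D(317,305),.022))
print("disc",f("scene",S(222,240),.052),f("side",D(285,237),.052),"collar",f("scene",S(222,272),.0375),f("side",D(279,253),.0375))
print("vial",f("scene",S(404,297),.022),f("side",D(401,218),.022))
print("tower scene",[onz("scene",p,0).round(3) for p in((158,272),(72,282),(160,185))],"side",[onz("side",p,0).round(3) for p in((240,270),(190,320))])
print("tower top",[onz("side",p,.448).round(3) for p in((228,120),(160,140),(48,68),(110,52))])
for z in(0,.1,.2):print("box",z,[onz("scene",p,z).round(3) for p in((35,338),(50,265),(3,200))],[onz("side",p,z).round(3) for p in((170,330),(50,210),(185,375))])
```

```text
gate (0.46012270350204987-0.24210504439651015j) -33.962282887782
[ 0.0005-0.0017j  0.0029-0.001j   0.0005-0.0023j  0.0003+0.0019j
  0.0021+0.0017j -0.0035-0.0015j -0.0031-0.0015j  0.0018+0.0013j
 -0.0027+0.0038j  0.0014-0.0006j]
end (0.0478-0.0532j) (0.0473-0.0529j) near (-0.0499+0.0294j) (-0.0498+0.0285j)
disc (-0.0211+0.0288j) (-0.025+0.0294j) collar (-0.0266+0.0297j) (-0.0219+0.0295j)
vial (-0.0361-0.0456j) (-0.0353-0.0465j)
tower scene [array([ 0.562, -0.064,  0.   ]), array([0.656, 0.086, 0.   ]), array([ 0.802, -0.202,  0.   ])] side [array([ 0.568, -0.09 ,  0.   ]), array([0.629, 0.066, 0.   ])]
tower top [array([ 0.551, -0.043,  0.448]), array([0.626, 0.035, 0.448]), array([ 0.955, -0.128,  0.448]), array([ 0.884, -0.23 ,  0.448])]
box 0 [array([0.581, 0.182, 0.   ]), array([0.729, 0.108, 0.   ]), array([1.014, 0.137, 0.   ])] [array([0.66, 0.1 , 0.  ]), array([ 1.161, -0.132,  0.   ]), array([0.59 , 0.175, 0.   ])]
box 0.1 [array([0.506, 0.162, 0.1  ]), array([0.632, 0.1  , 0.1  ]), array([0.874, 0.124, 0.1  ])] [array([0.62 , 0.143, 0.1  ]), array([ 1.053, -0.058,  0.1  ]), array([0.559, 0.208, 0.1  ])]
box 0.2 [array([0.432, 0.143, 0.2  ]), array([0.536, 0.091, 0.2  ]), array([0.735, 0.112, 0.2  ])] [array([0.58 , 0.186, 0.2  ]), array([0.946, 0.016, 0.2  ]), array([0.528, 0.241, 0.2  ])]
```

```bash
cat >> h.py <<'E'
C=np.array([.4601,-.2421]);A=np.radians(-33.96)
def g2w(x,y,z):
    return np.array([C[0]+(x*np.cos(A)-y*np.sin(A))/1e3,C[1]+(x*np.sin(A)+y*np.cos(A))/1e3,z/1e3])
def down(ang): # tool y at world angle ang, z down
    y=np.array([np.cos(ang),np.sin(ang),0]);z=np.array([0,0,-1.]);x=np.cross(y,z)
    return cv2.Rodrigues(np.column_stack([x,y,z]))[0].ravel()
E
python3 - <<'E'
from h import *
s=env.state();ci=env.camera_info("wrist");o,d=ray("wrist",(ci["cx"],ci["cy"]))
print("wristcam",o-s["tool_pos"],d,ci["fx"])
print("q",s["q"])
t=np.arctan2(.633,.233)
for sg in(1,-1):
    print(sg)
    for r in(.43,.45,.47):
        q=env.ik([r*np.cos(t),r*np.sin(t),.25],down(t+sg*np.pi/2));print("A",r,None if q is None else np.round(q,2))
    for p in(g2w(-58,30,110),g2w(-58,30,26),g2w(25,30,26),g2w(46,62,26),g2w(46,-19,26)):
        q=env.ik(p,down(A+sg*np.pi/2));print(p.round(3),None if q is None else np.round(q,2))
E
```

```text
wristcam [-0.06313329  0.02376288  0.19684469] [ 0.23371775 -0.08747014 -0.96836201] 297.3186396354542
q [-1.32610767  0.47769813  0.02241684  1.5563054  -0.01151002  1.10931933
 -0.08310662]
1
A 0.43 [-1.08  0.02 -0.28  2.01  0.01  1.12  1.42]
A 0.45 [-1.08  0.06 -0.29  1.97  0.02  1.12  1.42]
A 0.47 [-1.08  0.09 -0.29  1.93  0.03  1.12  1.41]
[ 0.429 -0.185  0.11 ] [-0.47  0.33  0.91  2.16 -0.36  0.81  1.64]
[ 0.429 -0.185  0.026] [-0.19  0.43  0.57  2.2  -0.41  0.61  1.66]
[ 0.498 -0.231  0.026] [-0.12  0.55  0.58  2.02 -0.46  0.7   1.72]
[ 0.533 -0.216  0.026] [-0.17  0.59  0.59  1.96 -0.48  0.74  1.69]
[ 0.488 -0.284  0.026] [ 0.02  0.56  0.52  1.98 -0.42  0.71  1.77]
-1
A 0.43 [-1.63 -0.01  0.27  2.04  0.    1.12 -1.72]
A 0.45 [-1.63  0.03  0.28  2.   -0.01  1.12 -1.7 ]
A 0.47 [-1.63  0.06  0.3   1.96 -0.02  1.12 -1.68]
[ 0.429 -0.185  0.11 ] [-0.69  0.56  1.29  2.16 -0.69  0.93 -1.15]
[ 0.429 -0.185  0.026] [-0.52  0.65  1.06  2.22 -0.85  0.77 -1.04]
[ 0.498 -0.231  0.026] [-0.42  0.77  1.06  2.03 -0.9   0.89 -1.02]
[ 0.533 -0.216  0.026] [-0.44  0.81  1.06  1.97 -0.91  0.93 -1.07]
[ 0.488 -0.284  0.026] [-0.31  0.8   1.06  2.   -0.9   0.91 -0.93]
```

Run:
```python
from h import *
env.command_gripper(0.0,10)
env.movej([-1.326,.04,0,2.0,0,np.pi-2.04,1.42])
s=env.state();print(s["clock"],s["tool_pos"],s["force"],s["opening"])
env.movej([.43,.04,0,2.0,0,np.pi-2.04,1.42])
s=env.state();print(s["clock"],s["tool_pos"],s["orientation"],s["force"])
p=g2w(-62,30,110);q=env.ik(p,down(A+np.pi/2));print(q)
ci=env.camera_info("wrist");im=env.snapshot("wrist");cv2.imwrite("pics/w1.png",im)
import pickle;pickle.dump(ci,open("w1.pkl","wb"))
for g in((56,41,22),(34,19,22),(45,-53,22),(-24,30,52),(-24,30,37.5)):print(g,proj("wrist",g2w(*g),ci).round(1))
```

```text
2.7917 [0.16787019 0.41538398 0.24356623] [-0.49773568  0.64291837 -0.09218817] 0.00019415292639968088
5.2333 [ 0.37738842 -0.24050787  0.24342242] [8.96654953e-01 3.01084518e+00 3.06642324e-04] [ 0.56515557  0.61544541 -0.05131126]
[ 0.33469935  0.2327501  -0.07311745  2.11895713  0.02370789  0.7906257
  1.22495151]
(56, 41, 22) [311.4 245.9]
(34, 19, 22) [298.3 232.9]
(45, -53, 22) [251.1 239.3]
(-24, 30, 52) [311.3 202.1]
(-24, 30, 37.5) [309.6 199.2]
```

View pics/w1.png

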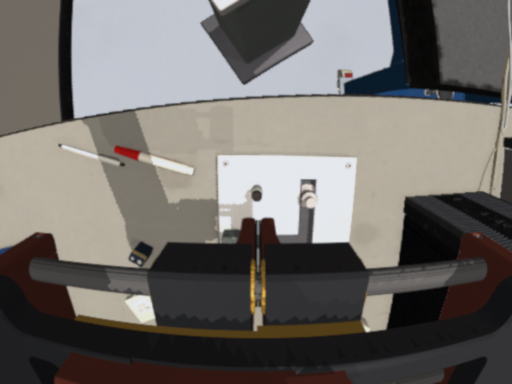

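The wrist view shows the plate's near edge from (218,155) to (356,155), the shuttle near (309,194) and the vial at (257,193). I check these against the model.

Run:
```python
from h import *
import pickle;ci=pickle.load(open("w1.pkl","rb"))
im=cv2.imread("pics/w1.png")
for g in((-85,100,22),(-85,-100,22),(-53,30,22),(-24,30,52),(-24,30,37.5),(-24,30,23.5),(-36,-46,22),(-36,-46,64)):print(g,proj("wrist",g2w(*g),ci).round(1))
c=im[145:250,210:365];c=cv2.resize(c,None,fx=5,fy=5,interpolation=2);cv2.imwrite("pics/w1c.png",c)
```

```text
(-85, 100, 22) [356.1 156.8]
(-85, -100, 22) [218.7 153.8]
(-53, 30, 22) [308.9 177.1]
(-24, 30, 52) [311.3 202.1]
(-24, 30, 37.5) [309.6 199.2]
(-24, 30, 23.5) [308.  196.6]
(-36, -46, 22) [256.3 187.7]
(-36, -46, 64) [256.2 195.3]
```

View pics/w1c.png

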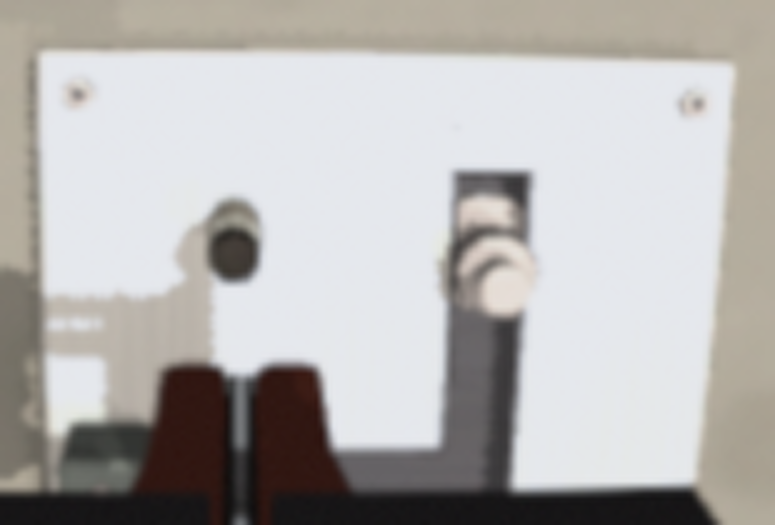

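The model agrees to about 1.5 mm and the shuttle is at gate x ≈ -25. Now I descend behind it and push leg 1.

```bash
sed -i 's/^C=.*/C=np.array([.4611,-.2428]);A=np.radians(-33.96)/' h.py
cat >> h.py <<'E'
def w2g(p):
    d=np.array(p[:2])-C;return np.array([d[0]*np.cos(A)+d[1]*np.sin(A),-d[0]*np.sin(A)+d[1]*np.cos(A),p[2]])*1e3
def rep(t=""):
    s=env.state();print(t,round(s["clock"],2),w2g(s["tool_pos"]).round(1),np.round(s["force"],2),flush=True)
E
python3 - <<'E'
from h import *
env.move_ptp(g2w(-62,30,110),down(A+np.pi/2));rep("hover")
print(env.move_l(g2w(-62,30,26.5),velocity=.06,force_limit=4));rep("down")
print(env.move_l(g2w(36,30,26.5),velocity=.035,force_limit=5));rep("pushed")
im=env.snapshot("side");cv2.imwrite("pics/s2.png",cv2.resize(im[185:275,240:355],None,fx=5,fy=5,interpolation=2))
E
```

```text
hover 5.94 [-61.4  29.8 110.7] [-0.59 -0.15 -0.62]
False
down 7.48 [-61.7  30.1  26.8] [-0.19 -0.41 -0.32]
False
pushed 10.43 [35.9 30.  26.5] [-0.37  0.08 -0.35]
```

View pics/s2.png

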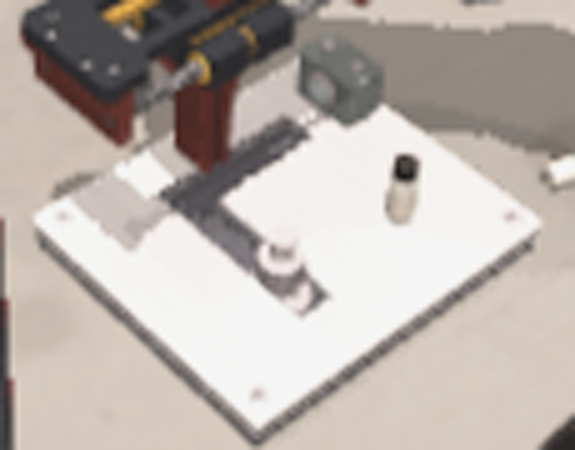

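The fingers are at crop (205,165), off to the side of where I commanded them, and the shuttle is still at (280,253). I check the offset numerically.

Run:
```python
from h import *
s=env.state();print(s["tool_pos"],s["orientation"],s["opening"])
for n in("side","scene"):
    p=proj(n,s["tool_pos"]);print(n,p, (p-[240,185])*5 if n=="side" else (p-[195,205])*5)
D=lambda u,v:(240+(u+.5)/5-.5,185+(v+.5)/5-.5)
for z in(.0265,.05):print(z,[w2g(onz("side",D(*p),z)).round(1) for p in((205,168),(180,150),(228,150))])
im=env.snapshot("scene");cv2.imwrite("pics/s3.png",cv2.resize(im[185:305,185:315],None,fx=5,fy=5,interpolation=2))
```

```text
[ 0.50766536 -0.23797983  0.0265101 ] [-9.17380300e-01 -3.00461709e+00 -2.77599842e-05] 0.00024983422893467655
side [279.53837842 225.02871057] [197.69189209 200.14355287]
scene [237.16880321 238.29582744] [210.84401606 166.47913718]
0.0265 [array([52.8, 11.3, 26.5]), array([71.6, 12.7, 26.5]), array([55. , -7.3, 26.5])]
0.05 [array([36.2, 27. , 50. ]), array([54.4, 28.3, 50. ]), array([38.4,  9. , 50. ])]
```

View pics/s3.png

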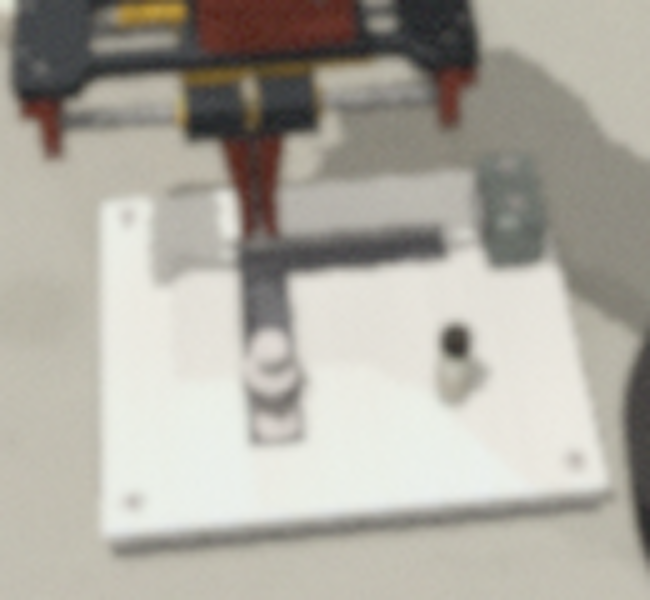

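Run:
```python
from h import *
def tri(ps):
    M=np.zeros((3,3));b=np.zeros(3)
    for n,uv in ps:
        o,d=ray(n,uv);d/=np.linalg.norm(d);P=np.eye(3)-np.outer(d,d);M+=P;b+=P@o
    return np.linalg.solve(M,b)
D=lambda u,v:(240+(u+.5)/5-.5,185+(v+.5)/5-.5);S=lambda u,v:(185+(u+.5)/5-.5,185+(v+.5)/5-.5)
p=tri([("side",D(205,168)),("scene",S(259,237))]);print(p,w2g(p).round(1))
p=tri([("side",D(284,235)),("scene",S(270,345))]);print("disc",p,w2g(p).round(1))
```

```text
[ 0.5046005  -0.2351182   0.05477012] [31.8 30.7 54.8]
disc [ 0.4564038  -0.20366611  0.05343614] [-25.8  29.8  53.4]
```

Triangulation puts the real finger end about 27 mm above the reported TCP, so it passed just over the shuttle without touching it. I'll go back behind the shuttle and find the plate height with a light guarded touch.

Run:
```python
from h import *
env.move_l(g2w(36,30,70),velocity=.15)
env.move_l(g2w(-64,30,70),velocity=.15);rep()
env.move_l(g2w(-64,30,12),velocity=.08,force_limit=4);rep("pre")
print(env.move_l(g2w(-64,30,-14),velocity=.02,force_limit=2.5));rep("touch")
im=env.snapshot("side");cv2.imwrite("pics/s4.png",cv2.resize(im[165:275,240:355],None,fx=5,fy=5,interpolation=2))
```

```text
11.79 [-63.1  30.1  70. ] [ 0.17 -1.45  0.23]
pre 12.67 [-63.6  30.1  12.2] [-0.06 -0.01 -0.68]
True
touch 13.85 [-64.1  30.  -13.3] [-0.39 -0.5   4.48]
```

View pics/s4.png

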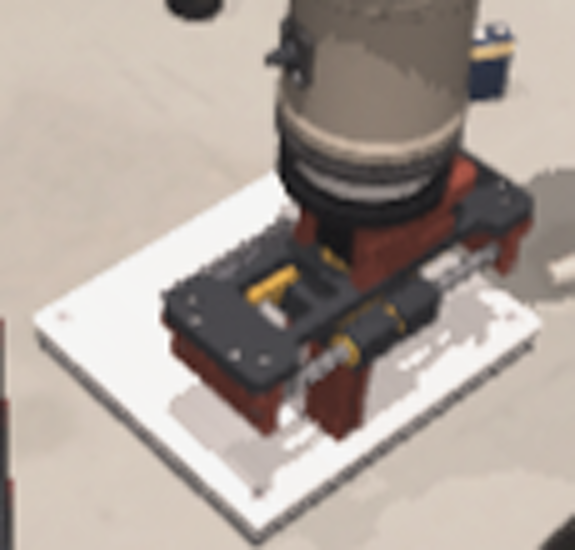

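The touch came at reported z = -13.3, so the offset is about 35 mm. I need to be sure it was the plate and not the gripper's body on the vial. I lift and compare the vial and shuttle numerically with the first picture.

```bash
cat >> h.py <<'E'
def blobs(n):
    im=env.snapshot(n);ref=cv2.imread("pics/%s.png"%n)
    u,v=(270,247) if n=="scene" else (315,213)
    x,y=(232,243) if n=="scene" else (288,225)
    for nm,(a,b,w,h) in(("vial",(u,v,16,22)),("shut",(x,y,18,32))):
        t=ref[b:b+h,a:a+w];r=cv2.matchTemplate(im[b-50:b+h+50,a-80:a+w+80],t,cv2.TM_CCOEFF_NORMED);_,m,_,l=cv2.minMaxLoc(r)
        print(n,nm,"shift",l[0]-80,l[1]-50,round(m,3))
E
python3 - <<'E'
from h import *
D=lambda u,v:(240+(u+.5)/5-.5,165+(v+.5)/5-.5)
print("tip on plate",w2g(onz("side",D(340,438),.022)).round(1),w2g(onz("side",D(308,415),.022)).round(1),w2g(onz("side",D(365,418),.022)).round(1))
env.move_l(g2w(-64,30,45),velocity=.1);rep()
blobs("scene");blobs("side")
E
```

```text
tip on plate [-73.2  34.5  22. ] [-52.7  36.5  22. ] [-72.1  16.   22. ]
 14.64 [-64.4  29.9  44.7] [-0.53  0.51  0.31]
scene vial shift 0 0 0.911
scene shut shift 45 -32 0.659
side vial shift -60 49 0.59
side shut shift 79 47 0.709
```

It was the plate: the finger end lies at z = 22 around (-63,28), and the vial has not moved. For leg 1 I turn the gripper so its body does not pass over the vial, then push at the corrected height.

Run:
```python
from h import *
p=g2w(-68,30,45);q=env.ik(p,down(A));print(np.round(q,2))
env.move_ptp(p,down(A));rep("turned")
print(env.move_l(g2w(-68,30,-8.5),velocity=.06,force_limit=4));rep("down")
print(env.move_l(g2w(-45,30,-8.5),velocity=.03,force_limit=6));rep()
print(env.move_l(g2w(30,30,-8.5),velocity=.03,force_limit=5));rep("pushed")
blobs("side")
```

```text
[ 0.02  0.34  0.29  2.2  -0.17  0.62 -0.16]
turned 15.98 [-68.1  30.   44.8] [-0.36 -0.01  0.66]
False
down 17.02 [-67.7  30.   -8.3] [-0.51 -0.22 -0.15]
False
 17.94 [-45.1  29.9  -8.5] [ 0.58  0.02 -0.84]
True
pushed 20.43 [27.9 29.9 -9.2] [ 0.84 -0.24 -0.9 ]
side vial shift 0 0 0.83
side shut shift 79 47 0.71
```

Run:
```python
from h import *
env.move_l(g2w(12,30,-8.5),velocity=.08)
env.move_l(g2w(-10,30,50),velocity=.15)
env.move_l(g2w(-75,30,55),velocity=.2);rep()
a=env.snapshot("side")[180:270,240:350];b=env.snapshot("scene")[205:295,200:310]
cv2.imwrite("pics/c5.png",cv2.resize(np.vstack([a,b])if 0 else np.hstack([a,b]),None,fx=3.6,fy=3.6,interpolation=2))
```

```text
21.85 [-74.9  30.1  54.6] [-0.41 -0.2   0.39]
```

View pics/c5.png

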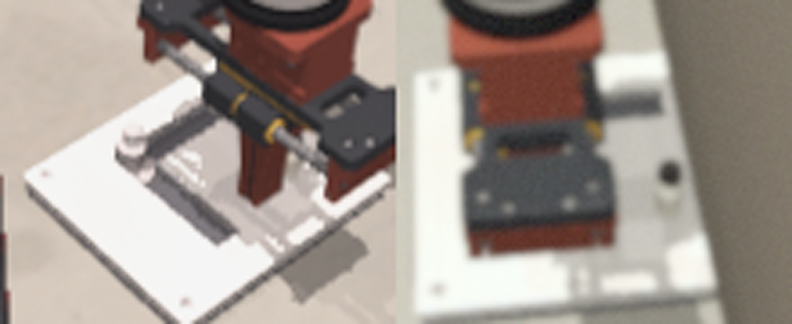

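The view shows the shuttle in the corner: disc at (133,130) in the left half, vial standing. Now leg 2.

Run:
```python
from h import *
print("disc",w2g(onz("side",(240+133/3.6,180+130/3.6),.052)).round(1))
env.move_l(g2w(0,45,55),velocity=.2)
p=g2w(46,63,50);q=env.ik(p,down(A+np.pi/2));print(np.round(q,2))
env.move_ptp(p,down(A+np.pi/2));rep("hover")
print(env.move_l(g2w(46,63,-8.5),velocity=.05,force_limit=4));rep("down")
print(env.move_l(g2w(46,42,-8.5),velocity=.03,force_limit=6));rep()
print(env.move_l(g2w(46,-32,-8.5),velocity=.03,force_limit=5));rep("pushed")
```

```text
disc [46.5 30.6 52. ]
[ 0.36  0.48 -0.11  1.9   0.07  0.76  1.19]
hover 23.69 [45.3 62.7 50. ] [ 0.21 -0.65  0.47]
False
down 25.01 [46.3 63.1 -8.2] [-0.35 -0.4   0.35]
False
 25.86 [46.  42.  -8.5] [ 0.82  0.11 -0.14]
True
pushed 27.84 [ 45.9 -24.5  -8.6] [1.21 1.12 0.76]
```

It stopped at y = -24.5 against an expected -24.9. I press once more to confirm it is home, then back off, lift, and measure where the disc is.

Run:
```python
from h import *
print(env.move_l(g2w(46,-32,-8.5),velocity=.015,force_limit=7));rep("press")
env.move_l(g2w(46,0,-8.5),velocity=.08)
env.move_l(g2w(46,0,55),velocity=.15)
env.move_l(g2w(-70,30,80),velocity=.25);rep()
from bench import env as e
ref=cv2.imread("pics/side.png");im=env.snapshot("side")
d=cv2.absdiff(im,ref).max(2)
exp=proj("side",g2w(45,-45,52));print("expected disc px",exp, "corner", proj("side",g2w(45,-53,22)))
t=ref[227:245,289:304] # original shuttle top incl. collar
x,y=np.round(exp).astype(int);W=im[y-22:y+30,x-30:x+30]
r=cv2.matchTemplate(W,t,cv2.TM_CCOEFF_NORMED);_,m,_,l=cv2.minMaxLoc(r)
o0=proj("side",g2w(-25,30,52));sh=np.array([x-30+l[0]-289,y-22+l[1]-227])
print("match",m,"pos",w2g(onz("side",o0+sh,.052)).round(1))
cv2.imwrite("pics/f.png",im);blobs("side")
```

```text
True
press 28.13 [ 45.7 -24.4  -8.8] [ 1.02  1.97 -0.11]
 29.81 [-68.9  29.8  79.8] [ 0.17 -0.11 -0.49]
expected disc px [298.4839738  203.60168904] corner [299.91248418 210.21175506]
match 0.5026289820671082 pos [ 49.6 -25.9  52. ]
side vial shift -60 49 0.566
side shut shift -1 0 0.772
```

Run:
```python
from h import *
env.movej([.43,.04,0,2.0,0,np.pi-2.04,1.42])
env.movej([-.9,.04,0,2.0,0,np.pi-2.04,1.42]);rep()
for n in("side","scene"):
    im=env.snapshot(n);ref=cv2.imread("pics/%s.png"%n)
    d=cv2.absdiff(im,ref).max(2)
    m=(d>30).astype(np.uint8);k,l,st,ce=cv2.connectedComponentsWithStats(m)
    for i in range(1,k):
        if st[i,4]>8:print(n,"diff",st[i],ce[i].round(1))
    print("exp old disc",proj(n,g2w(-25,30,52)).round(1),"home disc",proj(n,g2w(45,-45,52)).round(1),"home collar",proj(n,g2w(45,-45,30)).round(1))
    cv2.imwrite("pics/f_%s.png"%n,im)
    t=ref[227:246,289:304] if n=="side" else ref[249:267,234:248]
    o=np.array((289,227) if n=="side" else (234,249));y0,x0=(180,240) if n=="side" else (205,195)
    r=cv2.matchTemplate(im[y0:y0+95,x0:x0+110],t,cv2.TM_CCOEFF_NORMED);_,mm,_,ll=cv2.minMaxLoc(r)
    print(n,"match",round(mm,2),w2g(onz(n,proj(n,g2w(-25,30,45))+[x0+ll[0]-o[0],y0+ll[1]-o[1]],.045)).round(1))
blobs("scene");blobs("side")
```

```text
32.65 [-420.5  380.4  243.3] [-0.25  0.09  0.43]
side diff [464  37  48  47 291] [488.2  60.6]
side diff [409  75  58  25 786] [437.6  86.4]
side diff [  260    92   252   292 44462] [401.8 272.2]
side diff [422 107   7   6   9] [424.7 110. ]
side diff [315 159   9  12  46] [318.8 164.6]
side diff [289 189   7   9   9] [292. 193.]
side diff [348 190  72  34 419] [379.6 208.1]
side diff [270 375   7   5  23] [272.5 376.9]
side diff [503 375   9   9  45] [508.3 380.3]
exp old disc [296.1 231.8] home disc [298.5 203.6] home collar [298.  209.4]
side match 0.61 [173.1  -4.8  45. ]
scene diff [261 225  16  13  94] [268.8 231.2]
scene diff [234 250  10  14 110] [238.3 257. ]
scene diff [235 266  10   7  49] [239.6 269.6]
scene diff [483 310  29  53 779] [501.5 331.2]
scene diff [ 399  321  113   63 4413] [459.9 360.3]
exp old disc [238.5 253.7] home disc [270.4 225. ] home collar [270.2 231.4]
scene match 0.69 [ 51.7 -44.4  45. ]
scene vial shift 0 0 0.999
scene shut shift 0 0 0.77
side vial shift 10 -12 0.494
side shut shift -13 37 0.506
```

Run:
```python
from bench import env
print(env.sign_off())
```

```text
the job is handed in; nothing more can be done
None
```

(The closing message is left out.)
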